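# Get the drive shaft out from under the tools

### The job

The drive shaft lies inside the rack underneath three tools. Clear the hammer, the spanner and the box key onto the rubber mat, then lift out the shaft and lay it centred in the pair of V-blocks, and only then put each tool back on the rack in the bay it came from, lying the same way round and in the same place as before to within a centimetre. Leave the tin, the bearing and the screwdriver alone.

Things in the scene. Friction and masses are not known exactly. Their poses are not given: they have to be found in the camera images.
- rack: Fixed blue rack, 144 (x) by 208 mm (y); origin: centre of underside. Rails along y at x = -66 and 66 mm, 12 thick, tops z = 70; 120 mm clear between, floor z = 5. Dividers 8 high on the rails part three bays centred at y = -64, 0, 64; in each one tool along x on both rails, in any order. Black V saddles inside (y = -40, 40; 14 thick, tops z = 34) hold the shaft. Stands left or right of the mat.
- mat: Fixed black rubber mat, 260 mm (its x) by 220 mm (its y), 6 mm thick, empty at the start: the side area. Origin at the centre of its underside. Room for the three tools side by side along its x, 64 mm or more apart.
- vblocks: Fixed pair of steel V-blocks on a dark plate 90 (x) by 130 mm (y), 8 thick; origin: centre of the plate's underside. Blocks 60 wide (x), 14 thick, centred at y = -40 and 40 mm; 90 degree grooves along y, apex z = 30, mouth 44 mm wide at z = 52. A seated shaft is parallel to y, its axis at z = 46 mm and its origin over the plate's origin, either way round.
- shaft: Loose steel shaft, 22 mm diameter, 176 long, 0.55 kg, dark pinion of 39 mm diameter near one end. Origin on the axis, midway between the places that rest in grooves; y along the axis: plain end y = -86, pinion 66 to 84, stub to 90 mm; free to turn about y. At first in the rack's saddles along the rack's y, axis 32 mm above the bench, under all tools. Grip at the origin, across the axis.
- hammer: Loose hammer lying on its side, about 0.4 kg: wooden handle 22 mm wide and 22 mm high along x from -130 to 82 mm, steel head at x = 82 to 108 mm, 70 mm wide (y) and 26 mm high. Origin on the underside (which is flat) of the handle. Its centre of mass is near x = 25 mm: grip the handle there, across y.
- spanner: Loose flat steel combination spanner, about 0.16 kg, 220 mm long along x, 10 mm thick: shank 14 mm wide, closed round end 34 mm wide at x = -110 mm, open jaw 34 mm wide at x = 58 to 96 mm. Origin on its underside, on its centre line; its middle and centre of mass are near x = -20 mm: grip it there, across y.
- boxkey: Loose box key (spark plug key): pale hexagonal tube 210 mm long along x from -125 to 85 mm, 20 high, 23 wide, lying on a flat, 0.25 kg, with a dark cross bar, 8 mm thick and 70 mm wide (y), at x = -112 mm, 10 mm above the underside. Origin on its underside; grip it near its middle, x = -20 mm, across y.
- tin: Loose upright tin, 66 mm diameter, 90 mm high, origin at the centre of its underside. Leave alone.
- bearing: Loose steel ball bearing lying flat, 40 mm diameter, 14 mm high, origin at the centre of its underside. Leave alone.
- screwdriver: Loose black-handled screwdriver, 200 mm long, lying along its x. Leave alone.

How it is judged:
On the way, in this order (a step that is already met when the one before it is completed fails the run):
1. all three tools lie on the mat, let go and at rest, with the shaft still in the rack (x of hammer in the frame of mat between -0.1 and 0.1 m and y of hammer in the frame of mat between -0.11 and 0.11 m and z of each of hammer, spanner, boxkey in the frame of mat below 0.016 m and linear speed of each of hammer, spanner, boxkey below 0.02 m/s and angular speed of each of hammer, spanner, boxkey below 0.2 rad/s and contact force between the fingers and hammer below 0.1 N and x of spanner in the frame of mat between -0.1 and 0.1 m and y of spanner in the frame of mat between -0.11 and 0.11 m and contact force between the fingers and spanner below 0.1 N and x of boxkey in the frame of mat between -0.1 and 0.1 m and y of boxkey in the frame of mat between -0.11 and 0.11 m and contact force between the fingers and boxkey below 0.1 N and distance of shaft from where it was at the start of the episode below 0.02 m), for 0.2 s.
2. the shaft lies centred in both V-blocks, let go and at rest, with the three tools still on the mat (horizontal distance between shaft and vblocks below 0.015 m and z of shaft in the frame of vblocks between 0.0406 and 0.0506 m and angle between the y axis of shaft and the y axis of vblocks, either way round below 0.1 rad and linear speed of each of shaft, hammer, spanner, boxkey below 0.02 m/s and angular speed of each of shaft, hammer, spanner, boxkey below 0.2 rad/s and contact force between the fingers and shaft below 0.1 N and x of hammer in the frame of mat between -0.1 and 0.1 m and y of hammer in the frame of mat between -0.11 and 0.11 m and z of each of hammer, spanner, boxkey in the frame of mat below 0.016 m and contact force between the fingers and hammer below 0.1 N and x of spanner in the frame of mat between -0.1 and 0.1 m and y of spanner in the frame of mat between -0.11 and 0.11 m and contact force between the fingers and spanner below 0.1 N and x of boxkey in the frame of mat between -0.1 and 0.1 m and y of boxkey in the frame of mat between -0.11 and 0.11 m and contact force between the fingers and boxkey below 0.1 N), for 0.2 s.
At the end, for the whole second after the job is handed in: The shaft lies fully down in both V-blocks, its middle within 15 mm of theirs and 0.1 rad parallel to the grooves; each tool lies flat across the rails, within 15 mm of where it started and 0.15 rad of square, the same way round; all released and at rest (horizontal distance between shaft and vblocks below 0.015 m and z of shaft in the frame of vblocks between 0.0406 and 0.0506 m and angle between the y axis of shaft and the y axis of vblocks, either way round below 0.1 rad and linear speed of each of shaft, hammer, spanner, boxkey below 0.02 m/s and angular speed of each of shaft, hammer, spanner, boxkey below 0.2 rad/s and contact force between the fingers and shaft below 0.1 N and distance of each of hammer, spanner, boxkey from where it was at the start of the episode below 0.015 m and angle between the x axis of each of hammer, spanner, boxkey and the x axis of rack, either way round below 0.15 rad and angle between each of hammer, spanner, boxkey's own z axis and vertical below 0.1 rad and contact force between the fingers and hammer below 0.1 N and contact force between the fingers and spanner below 0.1 N and contact force between the fingers and boxkey below 0.1 N); the robot touches nothing.
It fails at once if the tin, the bearing or the screwdriver is moved by more than 20 mm (distance of any of tin, bearing, screwdriver from where it was at the start of the episode above 0.02 m).
It also fails if it takes over 136 s, if anything falls off the work surface, if the arm or the gripper's body presses on something with over 40 N, if the wrist force passes 120 N, or if a joint passes its speed limit or range.

### The arm

A 7-joint arm with a two-finger parallel gripper is mounted at the origin on the work surface. World frame = base frame: x ahead of the robot, y to its left, z up, the work surface at z = 0. Lengths are in m, angles in rad, forces in N, time in s.
With the tool pointing down it reaches from about 0.4 to 0.75 m from the base axis. Payload 19.5 kg.
Tool frame: the origin (TCP) lies between the finger pads; the fingertips stand 19 mm ahead of it and the grasp point (between the pads) is the TCP; z points along the fingers, y is the line along which they close (so a half turn about z gives the same grasp; the last joint's range is limited). The gripper opens to 85 mm and grips with 20 to 120 N. Pads are 22 mm wide; open, the fingers measure 114 mm over their backs; the gripper's body (76 mm by 85 mm) begins 54 mm behind the grasp point. The pads swing forward as they close: fully open they stand 13 mm farther back than shut.
Start: joints at [-1.223, 0.707, -0.028, 1.485, 0.022, 0.951, -0.075], TCP at [0.218, 0.532, 0.25] pointing down, gripper open.
Joint ranges: [-2.71, 2.71], [-0.32, 2.16], [-1.57, 1.52], [0, 2.45], [-1.46, 4.6], [0, 2.02], [-2.83, 2.83]. Speed limits (rad/s): [1.89, 1.89, 2.57, 2.57, 3.01, 3.01, 3.01].

### API

Orientations are given as a rotation vector (axis times angle).
In Python, from workcell import env gives the robot as it stands.
- The arm moves only by the tool send_rows, never from a script. Its argument "steps" is a list of rows, each a list of 7 numbers: the shift along the world's x, y, z in m, then the turn, a rotation vector about the world's x, y, z in units of 6 degrees (1.0 is 6 degrees), then the opening, from 0 (shut) to 1 (fully open). In form: [[tx, ty, tz, rx, ry, rz, hand], ...]. A call has 1 to 5 rows; each row is the pose to reach, as a shift and turn from the pose commanded when the call began; what a row does not reach only later rows make up. A row lasts 1/10 s, in which the tool goes at most 50 mm and 8.59 degrees, less where a joint would pass 70% of its speed; a pose out of reach is approached as far as the arm can. A call with a gripper value outside its range is refused whole. The fingers move at their own pace and stop on an object; "squeeze" is the grip in N (left out, the last holds). Time passes only in rows, so rows that repeat a pose let the fingers close. It gives the time, the measured TCP pose, the force, the opening and the grip force at its end, in the units of the state.
- env.sense(): the state, without advancing time (a new reading comes with each control period).
- env.snapshot(name): name is "side" or "top"; returns a dict with "image" (400x640x3 uint8, red, green, blue), "depth" (400x640 float32, m along the optical axis (not along the pixel's ray), 0 where there is no reading), "vertical_fov" (degrees; the focal length in pixels is half the picture's height over the tangent of half this angle, whatever the lens; pixels are square), "cx", "cy" (the principal point, pixels), "dist_coeffs" ([k1, k2, p1, p2, k3] as OpenCV has them; the pictures are not rectified), "R" (3x3) and "t" (3): a world point X has camera coordinates R X + t. Camera axes: x right, y down, z forward; pixel columns grow to the right and rows downward; lengths in m; the calibration is good to about 2 mm. A picture is of the moment at which its call begins.
- env.job_done(): hands the job in; it is judged then, once.
The state is a dict: "time": time; "qpos": joint angles; "qvel": joint speeds; "tau": joint torques, N m; "ee_pos": TCP position; "tool_rot": TCP orientation; "force": force on the tool from outside, world axes, zero at the start; "torque": the same for the moment, N m; "opening": finger opening in m; "finger_force": force on a finger pad.
Only numpy, scipy, OpenCV 4.12 (cv2) and the standard library are available. Lean on these libraries where they do the work, as an engineer would, in place of code of your own. Each camera call takes 0.05 s, during which the arm holds its last target. There are 200 camera calls.

## Working session

There is one attempt and no reset: what is moved stays moved. The work goes in short steps, Python scripts to look and compute and a tool call to move; the robot and the scene stay as the last step left them, time stands still between calls to the robot, and variables do not carry over. Pictures are saved under pics/ and viewed, at most 14 in all, crops included, and the job is handed in when it is done.

Besides the shell and the picture viewer there is one more tool, called after ">>>" as name([rows], argument=value, ...), one row to a line, values as JSON. send_rows: Moves the arm, as the interface text tells. Its arguments: {"type":"object","properties":{"steps":{"type":"array"},"squeeze":{"type":"number"}},"required":["steps"]}

```bash
mkdir -p pics; ls
cat > h.py <<'E'
import numpy as np, cv2
from workcell import env
def snap(n,tag):
    s=env.snapshot(n); cv2.imwrite(f'pics/{tag}.png',s['image'][:,:,::-1]); np.save(f'pics/{tag}.npy',s,allow_pickle=True); return s
def load(tag): return np.load(f'pics/{tag}.npy',allow_pickle=True).item()
def K(s):
    f=200/np.tan(np.radians(s['vertical_fov'])/2); return np.array([[f,0,s['cx']],[0,f,s['cy']],[0,0,1.]])
def ray(s,uv,z):
    uv=np.atleast_2d(np.array(uv,float)); R=np.array(s['R']);t=np.array(s['t'])
    p=cv2.undistortPoints(uv[:,None],K(s),np.array(s['dist_coeffs'],float))[:,0]
    d=np.c_[p,np.ones(len(p))]@R; c=-R.T@t
    return c+d*((z-c[2])/d[:,2])[:,None]
def cloud(s):
    v,u=np.mgrid[0:400,0:640]; d=s['depth'].ravel()
    p=cv2.undistortPoints(np.c_[u.ravel(),v.ravel()].astype(float)[:,None],K(s),np.array(s['dist_coeffs'],float))[:,0]
    X=np.c_[p,np.ones(len(p))]*d[:,None]
    X=(X-np.array(s['t']))@np.array(s['R']); X[d==0]=np.nan
    return X.reshape(400,640,3)
E
python3 - <<'E'
from h import *
for n in('top','side'):
    s=snap(n,n+'0'); print(n,s['vertical_fov'],-np.array(s['R']).T@s['t'],(s['depth']==0).mean())
print(env.sense())
E
```

```text
pics
top 44.39614982036672 [0.41773886 0.01725343 1.14373563] 0.0041015625
side 52.71931505301327 [ 0.26381648 -0.77621195  0.5729265 ] 0.00375
{'time': 0.1, 'qpos': array([-1.22272134,  0.70699559, -0.02761136,  1.48496419,  0.02201111,
        0.95092172, -0.07545714]), 'qvel': array([ 0.00132135, -0.00254902,  0.0010626 , -0.00023075,  0.00063796,
       -0.0002844 , -0.00085416]), 'tau': array([ 1.00034304e-03, -8.84306073e+01,  1.23697054e+00, -2.36466551e+01,
        1.70580985e-02,  4.92017192e-03, -5.42715713e-05]), 'ee_pos': array([0.21840669, 0.53165875, 0.24989739]), 'tool_rot': array([-6.08291428e-01, -3.08198858e+00,  1.53120744e-03]), 'force': array([ 0.22503903, -0.31238763,  0.1289375 ]), 'torque': array([ 0.0114502 ,  0.01042736, -0.04341998]), 'finger_force': 0.0, 'opening': 0.08530933433433303}
```

View pics/top0.png

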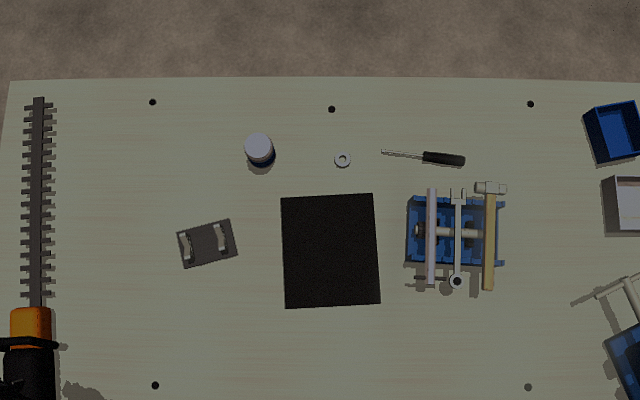

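View pics/side0.png

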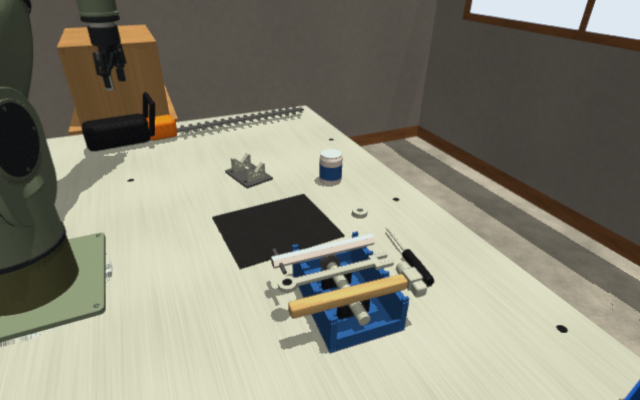

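```bash
cat > m.py <<'E'
from h import *
import sys
s=load(sys.argv[1]); C=cloud(s); im=s['image'].astype(int); hsv=cv2.cvtColor(s['image'],cv2.COLOR_RGB2HSV)
def rect(mask,z,roi,k=3):
    m=np.zeros(mask.shape,np.uint8); a,b,c,d=roi; m[b:d,a:c]=mask[b:d,a:c]
    m=cv2.morphologyEx(m,cv2.MORPH_CLOSE,np.ones((k,k)))
    cs=max(cv2.findContours(m,cv2.RETR_EXTERNAL,cv2.CHAIN_APPROX_NONE)[0],key=cv2.contourArea)[:,0]
    P=ray(s,cs,z); return cv2.minAreaRect(P[:,:2].astype(np.float32)*1000),P
mx=im.max(2)
print('mat',rect((mx<60),.006,(260,170,400,330))[0])
print('vplate',rect((C[...,2]>0.004)&(mx<140),.008,(160,200,250,290),5)[0])
Z=C[...,2]
def pts(m,roi):
    a,b,c,d=roi; return C[b:d,a:c][m[b:d,a:c]]
blue=(hsv[...,0]>95)&(hsv[...,0]<130)&(hsv[...,1]>110)
r=pts(blue&(Z>.06),(390,170,520,300)); print('rack top pts',np.nanmin(r,0),np.nanmax(r,0))
print('rack rect',cv2.minAreaRect((r[:,:2]*1000).astype(np.float32)))
v=pts(Z>.04,(160,200,250,290)); print('vb',cv2.minAreaRect((v[:,:2]*1000).astype(np.float32)),v[:,2].max())
for n,roi in (('box',(425,180,441,295)),('span',(447,180,469,295)),('ham',(472,175,512,295))):
    p=pts(~blue&(Z>.066),roi)
    print(n,len(p),np.median(p[:,2]),p[:,2].max(),cv2.minAreaRect((p[:,:2]*1000).astype(np.float32)))
    for lo in np.arange(.24,.62,.02):
        q=p[(p[:,0]>=lo)&(p[:,0]<lo+.02)]
        if len(q): print('  %.2f y %.3f..%.3f mid %.4f z %.3f n%d x %.3f-%.3f'%(lo,q[:,1].min(),q[:,1].max(),(q[:,1].min()+q[:,1].max())/2,np.median(q[:,2]),len(q),q[:,0].min(),q[:,0].max()))
E
python3 m.py top0
python3 -c "
import cv2
i=cv2.imread('pics/top0.png');cv2.imwrite('pics/crop.png',cv2.resize(i[170:310,390:530],None,fx=4.2,fy=4.2,interpolation=cv2.INTER_CUBIC))"
```

```text
mat ((513.1763916015625, 1.6651992797851562), (259.0494079589844, 219.31546020507812), 3.5622496604919434)
vplate ((522.4013671875, 295.0691223144531), (147.171142578125, 161.4056854248047), 37.37792205810547)
rack top pts [ 0.47631822 -0.38633062  0.06005755] [ 0.62860108 -0.1751232   0.08223582]
rack rect ((551.98193359375, -280.70416259765625), (203.01028442382812, 144.30322265625), 86.42530822753906)
vb ((524.491455078125, 289.7103271484375), (60.637996673583984, 95.97026062011719), 15.444721221923828) 0.05755714294682105
box 994 0.08806334927852436 0.09538012312759972 ((538.144287109375, -223.35296630859375), (34.08908462524414, 209.86619567871094), 87.33907318115234)
  0.42 y -0.222..-0.202 mid -0.2122 z 0.088 n32 x 0.433-0.440
  0.44 y -0.236..-0.203 mid -0.2191 z 0.088 n110 x 0.442-0.459
  0.46 y -0.224..-0.203 mid -0.2134 z 0.088 n87 x 0.461-0.480
  0.48 y -0.229..-0.206 mid -0.2175 z 0.088 n98 x 0.480-0.500
  0.50 y -0.228..-0.207 mid -0.2171 z 0.088 n91 x 0.500-0.520
  0.52 y -0.228..-0.207 mid -0.2179 z 0.087 n90 x 0.521-0.540
  0.54 y -0.229..-0.208 mid -0.2184 z 0.088 n
[... 1056 characters left out ...]
79199219), (72.83234405517578, 236.08128356933594), 86.92279052734375)
  0.42 y -0.348..-0.325 mid -0.3366 z 0.091 n100 x 0.422-0.440
  0.44 y -0.350..-0.328 mid -0.3388 z 0.091 n105 x 0.441-0.459
  0.46 y -0.381..-0.309 mid -0.3448 z 0.090 n148 x 0.461-0.480
  0.48 y -0.381..-0.330 mid -0.3558 z 0.090 n145 x 0.480-0.500
  0.50 y -0.355..-0.332 mid -0.3435 z 0.091 n111 x 0.501-0.519
  0.52 y -0.356..-0.333 mid -0.3448 z 0.091 n108 x 0.520-0.540
  0.54 y -0.356..-0.335 mid -0.3459 z 0.091 n109 x 0.540-0.560
  0.56 y -0.361..-0.337 mid -0.3489 z 0.091 n118 x 0.560-0.580
  0.58 y -0.362..-0.338 mid -0.3502 z 0.091 n108 x 0.580-0.600
  0.60 y -0.388..-0.315 mid -0.3518 z 0.089 n160 x 0.600-0.620
```

View pics/crop.png

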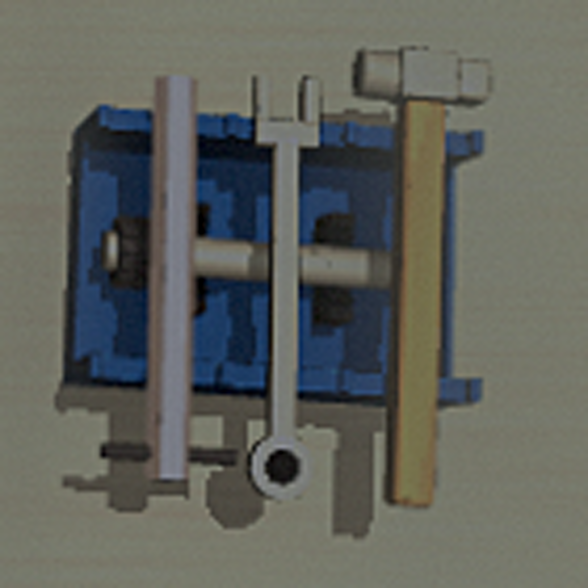

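>>> send_rows([
  [0.03,-0.034,0,0,0,0.6,0.6],
  [0.06,-0.068,0,0,0,1.2,0.6],
  [0.09,-0.102,0,0,0,1.8,0.6],
  [0.12,-0.136,0,0,0,2.4,0.6],
  [0.15,-0.17,0,0,0,3.1,0.6],
], squeeze=60)

```text
time: 0.6
ee_pos: [0.3694, 0.3603, 0.2502]
tool_rot: [-0.098, -3.14, 0.001]
force: [0.8, 0.8, 0.1]
opening: 0.0512
finger_force: 0.0
```

>>> send_rows([
  [0.03,-0.034,0,0,0,0,0.6],
  [0.06,-0.068,0,0,0,0,0.6],
  [0.09,-0.102,0,0,0,0,0.6],
  [0.12,-0.136,0,0,0,0,0.6],
  [0.15,-0.17,0,0,0,0,0.6],
])

```text
time: 1.1
ee_pos: [0.5194, 0.1901, 0.2501]
tool_rot: [-0.102, -3.14, 0.0]
force: [0.6, 0.6, -0.2]
opening: 0.0511
finger_force: 0.0
```

>>> send_rows([
  [0.0,-0.04,0,0,0,0,0.6],
  [0,-0.08,0,0,0,0,0.6],
  [0,-0.12,0,0,0,0,0.6],
  [0,-0.16,0,0,0,0,0.6],
  [0,-0.2,0,0,0,0,0.6],
])

```text
time: 1.6
ee_pos: [0.5182, -0.0098, 0.2501]
tool_rot: [-0.102, -3.14, 0.0]
force: [0.7, 0.0, -0.5]
opening: 0.051
finger_force: 0.0
```

>>> send_rows([
  [0.004,-0.042,-0.01,0,0,0,0.6],
  [0.008,-0.084,-0.02,0,0,0,0.6],
  [0.012,-0.126,-0.03,0,0,0,0.6],
  [0.016,-0.168,-0.04,0,0,0,0.6],
  [0.02,-0.21,-0.05,0,0,0,0.6],
])

```text
time: 2.1
ee_pos: [0.5383, -0.2199, 0.1997]
tool_rot: [-0.102, -3.14, -0.0]
force: [-0.2, 0.6, -0.8]
opening: 0.0512
finger_force: 0.0
```

>>> send_rows([
  [0,0,0,0,0,0,0.6],
  [0,0,0,0,0,0,0.6],
])

```text
time: 2.3
ee_pos: [0.5381, -0.2186, 0.1997]
tool_rot: [-0.105, -3.139, -0.001]
force: [-0.6, 1.2, 0.6]
opening: 0.051
finger_force: 0.0
```

```bash
cat > fit.py <<'E'
from h import *
s=load('top0'); C=cloud(s); Z=C[...,2]
for n,roi,zl in (('box',(425,180,441,295),.08),('span',(447,180,469,295),.074),('ham',(472,175,512,295),.083)):
    a,b,c,d=roi; p=C[b:d,a:c].reshape(-1,3); p=p[p[:,2]>zl]
    mid=p[(p[:,0]>.5)&(p[:,0]<.59)]
    k=np.polyfit(mid[:,0],mid[:,1],1); print(n,'yaw deg %.2f'%np.degrees(np.arctan(k[0])),'y at .53,.552,.577',np.polyval(k,[.53,.552,.577]).round(4),'x ext',p[:,0].min(),p[:,0].max(), 'zmid',np.median(mid[:,2]))
b=C[170:300,390:520].reshape(-1,3); b=b[(b[:,2]>.04)]
E
python3 fit.py; python3 -c "
from h import *
s=env.sense();print(s['ee_pos'],s['tool_rot'],s['qpos'],s['opening'])
R=cv2.Rodrigues(s['tool_rot'])[0];print('closing dir deg',np.degrees(np.arctan2(R[1,1],R[0,1])),R[:,2])
snap('top','top1')"
```

```text
box yaw deg -3.16 y at .53,.552,.577 [-0.2166 -0.2178 -0.2192] x ext 0.43341945465489357 0.6434747839333144 zmid 0.08809490814696694
span yaw deg -2.88 y at .53,.552,.577 [-0.2768 -0.2779 -0.2791] x ext 0.4248491446272034 0.6452567298013772 zmid 0.07944683998496588
ham yaw deg -4.62 y at .53,.552,.577 [-0.3444 -0.3462 -0.3482] x ext 0.4223687620260095 0.65813537764994 zmid 0.0912153891065395
[ 0.53813073 -0.21860098  0.1996747 ] [-1.04533200e-01 -3.13893645e+00 -8.51303637e-04] [ 0.45522924  0.78320439 -0.24936789  1.5248923   0.23071507  0.8635272
  1.62925678] 0.050964528157440896
closing dir deg 86.18525568368136 [-8.97436056e-04  5.72301697e-04 -9.99999434e-01]
```

>>> send_rows([
  [0,0.001,-0.03,0,0,0,0.6],
  [0,0.001,-0.06,0,0,0,0.6],
  [0,0.001,-0.085,0,0,0,0.6],
  [0,0.001,-0.1,0,0,0,0.6],
  [0,0.001,-0.109,0,0,0,0.6],
])

```text
time: 2.85
ee_pos: [0.5385, -0.2157, 0.0905]
tool_rot: [-0.1, -3.139, -0.001]
force: [-0.0, -0.3, 0.9]
opening: 0.0511
finger_force: 0.0
```

>>> send_rows([
  [0,0,0,0,0,0,0.0],
  [0,0,0,0,0,0,0.0],
  [0,0,0,0,0,0,0.0],
  [0,0,0,0,0,0,0.0],
  [0,0,0,0,0,0,0.0],
])

```text
time: 3.35
ee_pos: [0.5389, -0.217, 0.0923]
tool_rot: [0.102, 3.138, -0.0]
force: [-1.6, 0.8, 7.5]
opening: 0.0212
finger_force: 60.0
```

>>> send_rows([
  [0,0,0.01,0,0,0,0.0],
  [0,0,0.03,0,0,0,0.0],
  [0,0,0.05,0,0,0,0.0],
  [0,0,0.07,0,0,0,0.0],
  [0,0,0.08,0,0,0,0.0],
])

```text
time: 3.85
ee_pos: [0.5389, -0.2174, 0.1735]
tool_rot: [0.103, 3.138, -0.001]
force: [-0.7, 0.3, -2.8]
opening: 0.0209
finger_force: 58.9
```

```bash
python3 -c "
from h import *
s=snap('side','side2');print(env.sense()['ee_pos'])"
```

```text
[ 0.53912496 -0.21745321  0.17413059]
```

View pics/side2.png

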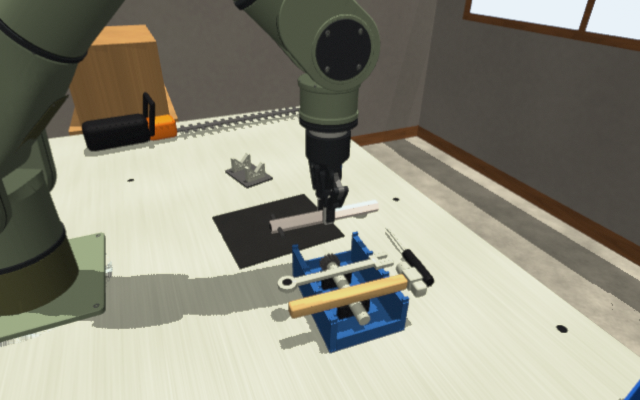

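>>> send_rows([
  [-0.006,0.035,0,0,0,0,0.0],
  [-0.012,0.08,0,0,0,0,0.0],
  [-0.018,0.125,0,0,0,0,0.0],
  [-0.023,0.17,0,0,0,0,0.0],
  [-0.028,0.205,0,0,0,0,0.0],
])

```text
time: 4.4
ee_pos: [0.5098, -0.0095, 0.171]
tool_rot: [-0.1, -3.14, -0.001]
force: [2.4, -0.4, -2.4]
opening: 0.0209
finger_force: 59.1
```

>>> send_rows([
  [0,0.035,-0.02,0,0,0,0.0],
  [0,0.065,-0.04,0,0,0,0.0],
  [0,0.08,-0.06,0,0,0,0.0],
  [0,0.08,-0.08,0,0,0,0.0],
  [0,0.08,-0.1,0,0,0,0.0],
])

```text
time: 4.9
ee_pos: [0.5102, 0.0684, 0.0702]
tool_rot: [-0.101, -3.14, 0.0]
force: [-0.3, -0.1, -2.3]
opening: 0.0209
finger_force: 59.1
```

```bash
python3 -c "
from h import *
print(env.sense()['ee_pos'])
s=snap('side','side3');C=cloud(s);snap('top','top3')
cv2.imwrite('pics/s3c.png',cv2.resize(s['image'][120:280,200:420,::-1],None,fx=3,fy=3))"
```

```text
[0.51021103 0.06837581 0.07016738]
```

View pics/s3c.png

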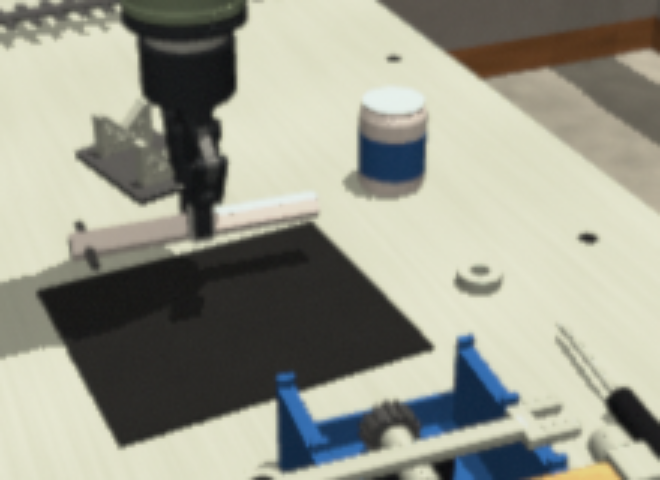

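>>> send_rows([
  [0,0,-0.015,0,0,0,0.0],
  [0,0,-0.028,0,0,0,0.0],
  [0,0,-0.036,0,0,0,0.0],
  [0,0,-0.039,0,0,0,0.0],
  [0,0,-0.041,0,0,0,0.0],
])

```text
time: 5.5
ee_pos: [0.5106, 0.0678, 0.0303]
tool_rot: [0.102, 3.14, -0.0]
force: [0.0, -0.1, -1.3]
opening: 0.0213
finger_force: 59.2
```

>>> send_rows([
  [0,0,-0.001,0,0,0,0.0],
  [0,0,-0.001,0,0,0,0.0],
])

```text
time: 5.7
ee_pos: [0.5106, 0.0679, 0.0295]
tool_rot: [0.102, 3.14, -0.0]
force: [-0.3, -0.9, -2.7]
opening: 0.0212
finger_force: 59.2
```

>>> send_rows([
  [0,0,-0.001,0,0,0,0.0],
  [0,0,-0.002,0,0,0,0.0],
  [0,0,-0.002,0,0,0,0.0],
])

```text
time: 6.0
ee_pos: [0.5107, 0.0679, 0.0283]
tool_rot: [0.102, 3.139, -0.0]
force: [-3.8, -0.4, 22.4]
opening: 0.021
finger_force: 62.2
```

>>> send_rows([
  [0,0,0.001,0,0,0,0.6],
  [0,0,0.001,0,0,0,0.6],
  [0,0,0.001,0,0,0,0.6],
  [0,0,0.04,0,0,0,0.6],
  [0,0,0.085,0,0,0,0.6],
])

```text
time: 6.5
ee_pos: [0.5097, 0.0678, 0.1123]
tool_rot: [-0.102, -3.137, 0.001]
force: [0.6, -0.5, 0.7]
opening: 0.0511
finger_force: 0.0
```

>>> send_rows([
  [0,-0.03,0.035,0,0,0,0.6],
  [0.005,-0.075,0.04,0,0,0,0.6],
  [0.01,-0.12,0.04,0,0,0,0.6],
  [0.015,-0.165,0.04,0,0,0,0.6],
  [0.019,-0.21,0.04,0,0,0,0.6],
])

```text
time: 7.0
ee_pos: [0.5294, -0.1441, 0.1524]
tool_rot: [0.102, 3.14, -0.0]
force: [1.2, -0.3, 0.2]
opening: 0.0511
finger_force: 0.0
```

>>> send_rows([
  [0,-0.045,0,0,0,0,0.6],
  [0.0,-0.085,0,0,0,0,0.6],
  [0.0,-0.12,0.0,0,0,0,0.6],
  [0.0,-0.135,0.0,0,0,0,0.6],
  [0,-0.135,0,0,0,0,0.6],
])

```text
time: 7.5
ee_pos: [0.5289, -0.2791, 0.1519]
tool_rot: [-0.107, -3.139, 0.001]
force: [0.4, 1.5, -0.1]
opening: 0.0516
finger_force: 0.0
```

```bash
python3 -c "
from h import *
print(env.sense()['ee_pos'])
s=snap('top','top4')
cv2.imwrite('pics/t4c.png',cv2.resize(s['image'][170:330,260:520,::-1],None,fx=3,fy=3))"
```

```text
[ 0.52886429 -0.27912435  0.15187639]
```

View pics/t4c.png

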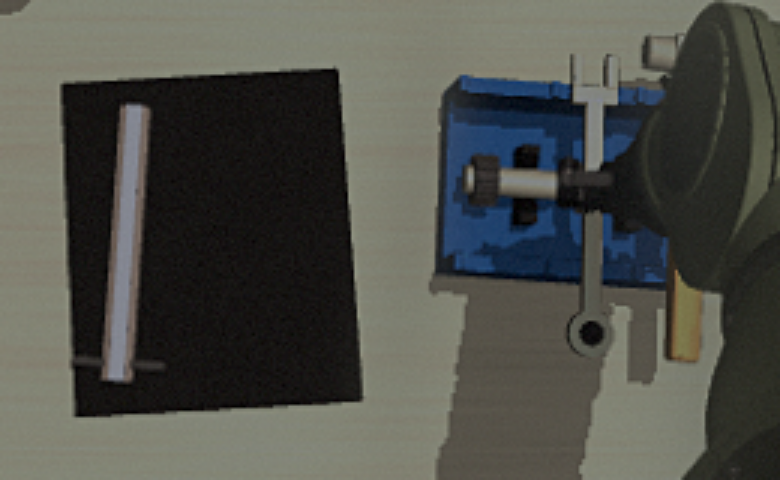

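>>> send_rows([
  [0.001,0,-0.03,0,0,0,0.6],
  [0.001,0,-0.05,0,0,0,0.6],
  [0.001,0,-0.0605,0,0,0,0.6],
  [0.001,0,-0.0605,0,0,0,0.3],
  [0.001,0,-0.0605,0,0,0,0.0],
])

```text
time: 8.05
ee_pos: [0.531, -0.2766, 0.0926]
tool_rot: [0.101, 3.139, -0.0]
force: [0.2, -0.9, -0.1]
opening: 0.0231
finger_force: 0.0
```

>>> send_rows([
  [0,0,0,0,0,0,0.0],
  [0,0,0,0,0,0,0.0],
  [0,0,0,0,0,0,0.0],
  [0,0,0,0,0,0,0.0],
  [0,0,0,0,0,0,0.0],
])

```text
time: 8.55
ee_pos: [0.531, -0.277, 0.093]
tool_rot: [0.102, 3.138, -0.001]
force: [-1.6, 2.6, 7.3]
opening: 0.0116
finger_force: 59.0
```

>>> send_rows([
  [0,0,0.01,0,0,0,0.0],
  [0,0,0.03,0,0,0,0.0],
  [0,0,0.05,0,0,0,0.0],
  [0,0,0.06,0,0,0,0.0],
  [0,0,0.06,0,0,0,0.0],
])

```text
time: 9.05
ee_pos: [0.531, -0.2774, 0.1533]
tool_rot: [0.103, 3.138, -0.002]
force: [-0.2, 0.4, -2.4]
opening: 0.0113
finger_force: 58.9
```

```bash
python3 -c "
from h import *
s=snap('side','side5');print(env.sense()['ee_pos'])
cv2.imwrite('pics/s5c.png',cv2.resize(s['image'][140:360,200:460,::-1],None,fx=2.5,fy=2.5))"
```

```text
[ 0.53054208 -0.27725749  0.15212842]
```

View pics/s5c.png

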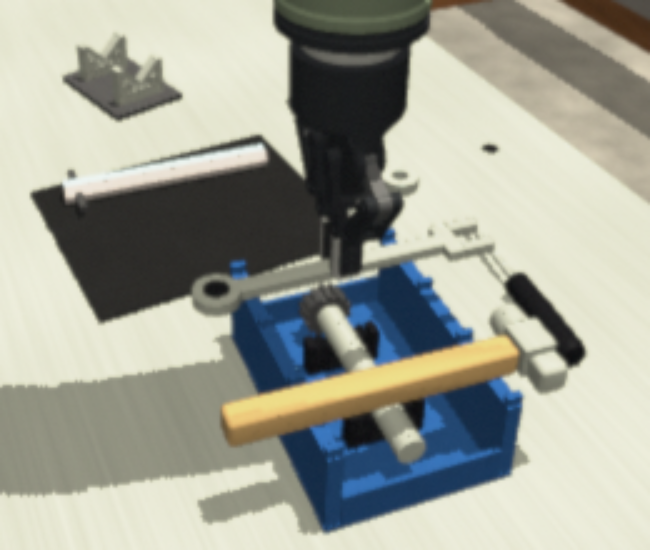

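>>> send_rows([
  [-0.004,0.035,0,0,0,0,0.0],
  [-0.008,0.08,0,0,0,0,0.0],
  [-0.012,0.125,0,0,0,0,0.0],
  [-0.015,0.17,0,0,0,0,0.0],
  [-0.017,0.21,0,0,0,0,0.0],
])

```text
time: 9.6
ee_pos: [0.5127, -0.065, 0.1511]
tool_rot: [-0.102, -3.139, -0.0]
force: [1.6, -0.0, -1.7]
opening: 0.0113
finger_force: 59.0
```

>>> send_rows([
  [0,0.035,-0.02,0,0,0,0.0],
  [0,0.06,-0.05,0,0,0,0.0],
  [0,0.068,-0.08,0,0,0,0.0],
  [0,0.068,-0.1,0,0,0,0.0],
  [0,0.068,-0.115,0,0,0,0.0],
])

```text
time: 10.1
ee_pos: [0.5126, 0.0013, 0.0347]
tool_rot: [-0.101, -3.138, 0.0]
force: [0.6, -0.1, -2.0]
opening: 0.0119
finger_force: 59.0
```

>>> send_rows([
  [0,0,-0.002,0,0,0,0.0],
  [0,0,-0.004,0,0,0,0.0],
  [0,0,-0.006,0,0,0,0.0],
  [0,0,-0.007,0,0,0,0.0],
  [0,0,-0.007,0,0,0,0.0],
])

```text
time: 10.6
ee_pos: [0.5136, 0.0008, 0.0301]
tool_rot: [0.103, 3.139, -0.0]
force: [0.1, -0.6, -1.9]
opening: 0.0118
finger_force: 59.0
```

>>> send_rows([
  [0,0,-0.001,0,0,0,0.0],
  [0,0,-0.002,0,0,0,0.0],
  [0,0,-0.002,0,0,0,0.0],
])

```text
time: 10.9
ee_pos: [0.5137, 0.0008, 0.0289]
tool_rot: [0.102, 3.139, -0.0]
force: [-5.1, -0.5, 25.1]
opening: 0.0117
finger_force: 62.2
```

>>> send_rows([
  [0,0,0.001,0,0,0,0.6],
  [0,0,0.001,0,0,0,0.6],
  [0,0,0.001,0,0,0,0.6],
  [0,0,0.04,0,0,0,0.6],
  [0,0,0.085,0,0,0,0.6],
])

```text
time: 11.4
ee_pos: [0.5127, 0.0009, 0.1128]
tool_rot: [-0.102, -3.137, 0.001]
force: [-0.1, 0.4, 0.4]
opening: 0.0513
finger_force: 0.0
```

>>> send_rows([
  [0.01,-0.03,0.035,0,0,0,0.6],
  [0.02,-0.07,0.04,0,0,0,0.6],
  [0.03,-0.115,0.04,0,0,0,0.6],
  [0.04,-0.16,0.04,0,0,0,0.6],
  [0.05,-0.2,0.04,0,0,0,0.6],
])

```text
time: 11.9
ee_pos: [0.5634, -0.2017, 0.1528]
tool_rot: [-0.104, -3.14, 0.001]
force: [0.2, 0.4, -0.0]
opening: 0.0514
finger_force: 0.0
```

>>> send_rows([
  [0.008,-0.045,0,0,0,0,0.6],
  [0.013,-0.09,0,0,0,0,0.6],
  [0.013,-0.13,0.0,0,0,0,0.6],
  [0.013,-0.149,0.0,0,0,0,0.6],
  [0.013,-0.149,0,0,0,0,0.6],
])

```text
time: 12.4
ee_pos: [0.5753, -0.3512, 0.152]
tool_rot: [-0.108, -3.139, 0.002]
force: [-0.3, 0.6, -0.8]
opening: 0.051
finger_force: 0.0
```

```bash
python3 -c "
from h import *
print(env.sense()['ee_pos'])
s=snap('top','top6');C=cloud(s);Z=C[...,2]
cv2.imwrite('pics/t6c.png',cv2.resize(s['image'][170:330,260:520,::-1],None,fx=3,fy=3))"
```

```text
[ 0.57530358 -0.35123327  0.15199887]
```

View pics/t6c.png

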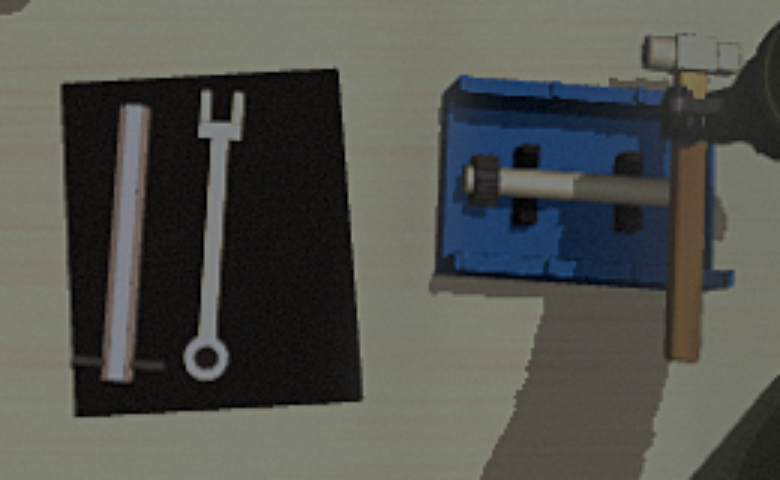

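>>> send_rows([
  [0.001,0,-0.03,0,0,0,0.6],
  [0.001,0,-0.05,0,0,0,0.6],
  [0.001,0,-0.06,0,0,0,0.6],
  [0.001,0,-0.06,0,0,0,0.3],
  [0.001,0,-0.06,0,0,0,0.0],
])

```text
time: 12.95
ee_pos: [0.578, -0.3479, 0.0937]
tool_rot: [0.102, 3.139, -0.001]
force: [0.7, 0.1, -0.6]
opening: 0.0232
finger_force: 0.5
```

>>> send_rows([
  [0,0,0,0,0,0,0.0],
  [0,0,0,0,0,0,0.0],
  [0,0,0,0,0,0,0.0],
  [0,0,0,0,0,0,0.0],
])

```text
time: 13.35
ee_pos: [0.578, -0.3481, 0.094]
tool_rot: [0.102, 3.138, -0.001]
force: [-0.7, 3.0, 7.8]
opening: 0.0208
finger_force: 60.5
```

>>> send_rows([
  [0,0,0.01,0,0,0,0.0],
  [0,0,0.03,0,0,0,0.0],
  [0,0,0.05,0,0,0,0.0],
  [0,0,0.06,0,0,0,0.0],
  [0,0,0.06,0,0,0,0.0],
])

```text
time: 13.85
ee_pos: [0.5779, -0.3484, 0.1543]
tool_rot: [0.102, 3.138, -0.002]
force: [0.6, -0.1, -4.5]
opening: 0.0206
finger_force: 59.1
```

>>> send_rows([
  [-0.005,0.035,0,0,0,0,0.0],
  [-0.01,0.08,0,0,0,0,0.0],
  [-0.015,0.125,0,0,0,0,0.0],
  [-0.02,0.17,0,0,0,0,0.0],
  [-0.025,0.21,0,0,0,0,0.0],
])

```text
time: 14.35
ee_pos: [0.5517, -0.136, 0.1522]
tool_rot: [-0.102, -3.139, -0.001]
force: [2.1, 0.8, -4.6]
opening: 0.0208
finger_force: 59.3
```

>>> send_rows([
  [0,0.035,0,0,0,0,0.0],
  [0,0.065,-0.02,0,0,0,0.0],
  [0,0.074,-0.06,0,0,0,0.0],
  [0,0.074,-0.09,0,0,0,0.0],
  [0,0.074,-0.115,0,0,0,0.0],
])

```text
time: 14.85
ee_pos: [0.5517, -0.0637, 0.0355]
tool_rot: [-0.101, -3.138, 0.0]
force: [-0.8, 0.5, -3.6]
opening: 0.0204
finger_force: 59.3
```

>>> send_rows([
  [0,0,-0.002,0,0,0,0.0],
  [0,0,-0.004,0,0,0,0.0],
  [0,0,-0.006,0,0,0,0.0],
  [0,0,-0.008,0,0,0,0.0],
  [0,0,-0.008,0,0,0,0.0],
])

```text
time: 15.35
ee_pos: [0.5527, -0.0642, 0.0303]
tool_rot: [0.103, 3.139, -0.0]
force: [0.4, 0.7, -3.1]
opening: 0.0204
finger_force: 59.5
```

>>> send_rows([
  [0,0,-0.001,0,0,0,0.0],
  [0,0,-0.002,0,0,0,0.0],
  [0,0,-0.002,0,0,0,0.0],
])

```text
time: 15.65
ee_pos: [0.5527, -0.0643, 0.0299]
tool_rot: [0.103, 3.139, -0.001]
force: [-10.2, 1.3, 38.1]
opening: 0.0206
finger_force: 64.9
```

>>> send_rows([
  [0,0,0.001,0,0,0,0.6],
  [0,0,0.001,0,0,0,0.6],
  [0,0,0.001,0,0,0,0.6],
  [0,0,0.04,0,0,0,0.6],
  [0,0,0.085,0,0,0,0.6],
])

```text
time: 16.15
ee_pos: [0.5517, -0.064, 0.1128]
tool_rot: [-0.102, -3.137, -0.0]
force: [0.8, 0.3, 2.1]
opening: 0.0514
finger_force: 0.0
```

>>> send_rows([
  [0,0,0.04,0,0,-1.2,0.8],
  [0,0,0.08,0,0,-2.5,0.8],
  [0,0,0.09,0,0,-3.8,0.8],
  [0,0,0.09,0,0,-5.1,0.8],
  [0,0,0.09,0,0,-6.4,0.8],
])

```text
time: 16.65
ee_pos: [0.5526, -0.0642, 0.2032]
tool_rot: [1.137, 2.928, 0.0]
force: [0.1, 0.4, -0.1]
opening: 0.0684
finger_force: 0.0
```

>>> send_rows([
  [0,0,0,0,0,-1.3,0.8],
  [0,0,0,0,0,-2.6,0.8],
  [0,0,0,0,0,-3.9,0.8],
  [0,0,0,0,0,-5.2,0.8],
  [0,0,0,0,0,-6.5,0.8],
])

```text
time: 17.15
ee_pos: [0.5525, -0.0641, 0.2027]
tool_rot: [-2.05, -2.381, 0.0]
force: [0.2, 0.3, 0.3]
opening: 0.0684
finger_force: 0.0
```

>>> send_rows([
  [0,0,0,0,0,-1.3,0.8],
  [0,0,0,0,0,-2.1,0.8],
  [0,0,0,0,0,-2.1,0.8],
])

```text
time: 17.45
ee_pos: [0.5525, -0.064, 0.2027]
tool_rot: [-2.294, -2.146, 0.001]
force: [-0.1, -0.8, 0.5]
opening: 0.0687
finger_force: 0.0
```

```bash
python3 -c "
from h import *
s=env.sense();R=cv2.Rodrigues(s['tool_rot'])[0];print(s['ee_pos'],np.degrees(np.arctan2(R[1,1],R[0,1])),R[:,2],s['qpos'])
s=snap('top','top7');snap('side','side7')
cv2.imwrite('pics/t7c.png',cv2.resize(s['image'][170:330,260:520,::-1],None,fx=3,fy=3))
C=cloud(s);b=C[190:290,400:520].reshape(-1,3)
sh=b[(b[:,2]>.036)&(b[:,2]<.056)&(b[:,0]>.51)&(b[:,0]<.6)]
for lo in np.arange(-.40,-.16,.02):
  q=sh[(sh[:,1]>=lo)&(sh[:,1]<lo+.02)]
  if len(q): print('%.2f x %.4f..%.4f zmax %.3f y %.3f %.3f n%d'%(lo,q[:,0].min(),q[:,0].max(),q[:,2].max(),q[:,1].min(),q[:,1].max(),len(q)))
"
```

```text
[ 0.55246892 -0.06396907  0.202663  ] -3.8008067646938173 [-3.42930226e-04 -1.68656039e-04 -9.99999927e-01] [-0.06135336  0.75258836  0.23108971  1.62369023 -0.22159927  0.79144742
  0.19948766]
-0.38 x 0.5397..0.5561 zmax 0.046 y -0.366 -0.360 n26
-0.36 x 0.5375..0.5586 zmax 0.046 y -0.360 -0.340 n73
-0.34 x 0.5263..0.5770 zmax 0.046 y -0.339 -0.320 n72
-0.32 x 0.5217..0.5747 zmax 0.046 y -0.320 -0.300 n76
-0.30 x 0.5421..0.5607 zmax 0.047 y -0.300 -0.280 n66
-0.28 x 0.5420..0.5608 zmax 0.047 y -0.280 -0.261 n75
-0.26 x 0.5238..0.5814 zmax 0.046 y -0.260 -0.240 n82
-0.24 x 0.5263..0.5837 zmax 0.046 y -0.240 -0.221 n76
-0.22 x 0.5374..0.5624 zmax 0.051 y -0.220 -0.211 n19
```

View pics/t7c.png

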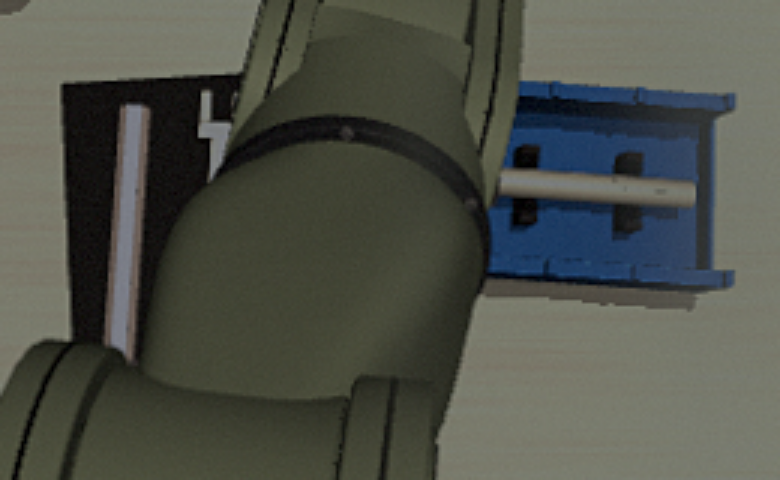

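>>> send_rows([
  [0,-0.04,0,0,0,0,0.7],
  [0,-0.085,0,0,0,0,0.7],
  [-0.001,-0.13,-0.0,0,0,0,0.7],
  [-0.001,-0.175,-0.0,0,0,0,0.7],
  [-0.001,-0.217,-0.0,0,0,0,0.7],
])

```text
time: 18.05
ee_pos: [0.551, -0.2835, 0.2029]
tool_rot: [2.29, 2.15, -0.0]
force: [0.4, 0.4, -0.7]
opening: 0.06
finger_force: 0.0
```

>>> send_rows([
  [0,0,-0.03,0,0,0,0.7],
  [0,0,-0.065,0,0,0,0.7],
  [0,0,-0.09,0,0,0,0.7],
  [0,0,-0.1,0,0,0,0.7],
  [0,0,-0.1,0,0,0,0.7],
])

```text
time: 18.55
ee_pos: [0.5512, -0.2811, 0.1021]
tool_rot: [-2.29, -2.148, 0.001]
force: [-0.6, -0.0, 1.2]
opening: 0.0596
finger_force: 0.0
```

```bash
python3 -c "
from h import *
print(env.sense()['ee_pos'])
s=snap('side','side8')
cv2.imwrite('pics/s8c.png',cv2.resize(s['image'][130:360,180:460,::-1],None,fx=2.5,fy=2.5))"
```

```text
[ 0.55115929 -0.2811044   0.10211127]
```

View pics/s8c.png

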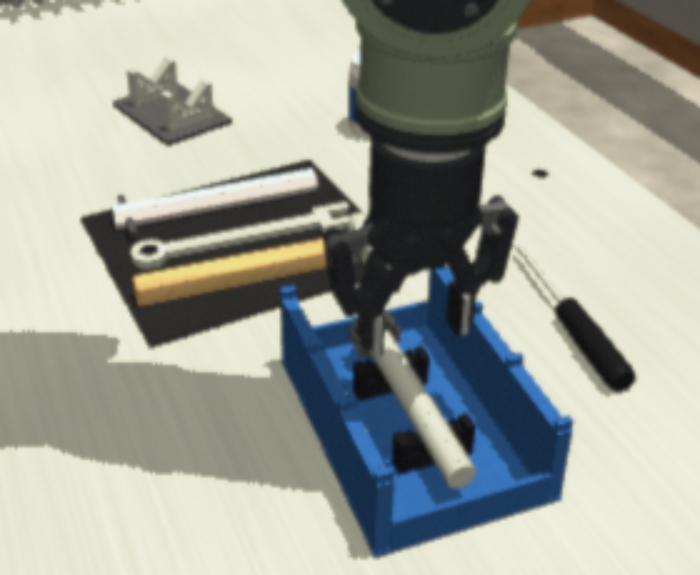

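>>> send_rows([
  [0,0,-0.02,0,0,0,0.5],
  [0,0,-0.04,0,0,0,0.5],
  [0,0,-0.055,0,0,0,0.5],
  [0,0,-0.064,0,0,0,0.5],
  [0,0,-0.068,0,0,0,0.5],
])

```text
time: 19.1
ee_pos: [0.5516, -0.2812, 0.0347]
tool_rot: [2.292, 2.148, -0.0]
force: [-0.3, 0.0, -0.1]
opening: 0.0426
finger_force: 0.0
```

>>> send_rows([
  [0,0,0,0,0,0,0.3],
  [0,0,0,0,0,0,0.0],
  [0,0,0,0,0,0,0.0],
  [0,0,0,0,0,0,0.0],
  [0,0,0,0,0,0,0.0],
], squeeze=80)

```text
time: 19.6
ee_pos: [0.552, -0.2814, 0.0356]
tool_rot: [2.292, 2.147, 0.001]
force: [1.7, 0.6, 7.2]
opening: 0.0193
finger_force: 78.8
```

>>> send_rows([
  [0,0,0.01,0,0,0,0.0],
  [0,0,0.04,0,0,0,0.0],
  [0,0,0.08,0,0,0,0.0],
  [0,0,0.12,0,0,0,0.0],
  [0,0,0.15,0,0,0,0.0],
])

```text
time: 20.1
ee_pos: [0.5512, -0.2812, 0.1876]
tool_rot: [2.292, 2.147, 0.0]
force: [0.3, -0.5, -7.8]
opening: 0.0192
finger_force: 79.5
```

```bash
python3 -c "
from h import *
print(env.sense()['ee_pos'])
for t in ('top0','top7'):
  s=load(t);C=cloud(s);b=C[190:300,150:260].reshape(-1,3)
  for lo,hi in ((.003,.07),(.03,.07),(.04,.07)):
    q=b[(b[:,2]>lo)&(b[:,2]<hi)];print(t,lo,len(q),cv2.minAreaRect((q[:,:2]*1000).astype(np.float32)))
  # per block midpoints
  q=b[(b[:,2]>.035)&(b[:,2]<.07)][:,:2];c=np.array([.5245,.2897]);a=np.radians(15.4);l=(q-c)@np.array([[np.cos(a),-np.sin(a)],[np.sin(a),np.cos(a)]])
  for sg in(-1,1):
    k=l[l[:,1]*sg>0];print(sg,np.percentile(k,[1,99],axis=0).round(4).tolist())
# shaft in gripper now
s=snap('side','side9');s=load('side8');C=cloud(s)
"
```

```text
[ 0.55124569 -0.28119175  0.18759301]
top0 0.003 2746 ((525.2699584960938, 297.2884216308594), (258.31585693359375, 264.6090087890625), 0.9591297507286072)
top0 0.03 378 ((524.5006103515625, 289.64923095703125), (60.901119232177734, 95.9464340209961), 15.634782791137695)
top0 0.04 243 ((524.491455078125, 289.7103271484375), (60.637996673583984, 95.97026062011719), 15.444721221923828)
-1 [[-0.0302, -0.0478], [0.0303, -0.0336]]
1 [[-0.0279, 0.0326], [0.03, 0.0477]]
top7 0.003 2792 ((525.2804565429688, 298.2891845703125), (258.2140197753906, 266.83868408203125), 0.9242688417434692)
top7 0.03 382 ((524.6115112304688, 289.79150390625), (60.318946838378906, 96.62495422363281), 15.27239990234375)
top7 0.04 240 ((524.8060302734375, 289.5694580078125), (60.167659759521484, 95.47964477539062), 15.17967700958252)
-1 [[-0.0299, -0.0482], [0.0298, -0.0333]]
1 [[-0.0281, 0.0327], [0.03, 0.0473]]
```

>>> send_rows([
  [0,0.03,0,0,0,0,0.0],
  [0,0.07,0,0,0,0,0.0],
  [0,0.11,0,0,0,0,0.0],
  [0,0.15,0,0,0,0,0.0],
  [0,0.19,0,0,0,0,0.0],
])

```text
time: 20.65
ee_pos: [0.5508, -0.0896, 0.1847]
tool_rot: [-2.292, -2.147, 0.001]
force: [0.7, 0.5, -8.4]
opening: 0.0199
finger_force: 79.6
```

>>> send_rows([
  [0,0.04,0,0,0,0,0.0],
  [0,0.08,0,0,0,0,0.0],
  [0,0.12,0,0,0,0,0.0],
  [0,0.16,0,0,0,0,0.0],
  [0,0.2,0,0,0,0,0.0],
])

```text
time: 21.15
ee_pos: [0.5508, 0.1104, 0.1847]
tool_rot: [-2.292, -2.147, 0.001]
force: [1.1, -0.4, -6.1]
opening: 0.0197
finger_force: 79.6
```

>>> send_rows([
  [-0.006,0.04,0,0,0,0.7,0.0],
  [-0.012,0.08,0,0,0,1.4,0.0],
  [-0.018,0.12,0,0,0,2.1,0.0],
  [-0.024,0.16,0,0,0,2.8,0.0],
  [-0.0265,0.181,0,0,0,3.2,0.0],
])

```text
time: 21.65
ee_pos: [0.5232, 0.2933, 0.1845]
tool_rot: [-1.894, -2.504, 0.001]
force: [-0.5, -0.0, -7.3]
opening: 0.0194
finger_force: 79.6
```

>>> send_rows([
  [0,0,-0.02,0,0,0,0.0],
  [0,0,-0.05,0,0,0,0.0],
  [0,0,-0.07,0,0,0,0.0],
  [0,0,-0.085,0,0,0,0.0],
  [0,0,-0.085,0,0,0,0.0],
])

```text
time: 22.15
ee_pos: [0.5238, 0.2892, 0.0979]
tool_rot: [-1.901, -2.499, 0.006]
force: [-0.7, -1.5, -7.0]
opening: 0.0194
finger_force: 79.4
```

```bash
python3 -c "
from h import *
s=env.sense();R=cv2.Rodrigues(s['tool_rot'])[0];print(s['ee_pos'],np.degrees(np.arctan2(R[1,1],R[0,1])))
for t in ('top','side'):
  s=snap(t,t+'10');C=cloud(s).reshape(-1,3);c=np.array([.5247,.2897]);a=np.radians(15.4)
  ok=np.isfinite(C[:,0])&(np.abs(C[:,2]-.1)<.03);q=C[ok];l=(q[:,:2]-c)@np.array([[np.cos(a),-np.sin(a)],[np.sin(a),np.cos(a)]])
  k=(abs(l[:,0])<.035)&(abs(l[:,1])<.13)
  l=l[k];q=q[k]
  for lo in np.arange(-.11,.11,.02):
    m=(l[:,1]>=lo)&(l[:,1]<lo+.02)
    if m.sum()>3: print(t,'%.2f'%lo,m.sum(),'xmid %.4f %.4f'%(l[m,0].min(),l[m,0].max()),'y %.4f %.4f'%(l[m,1].min(),l[m,1].max()),'zmax %.4f zmin %.4f'%(q[m,2].max(),q[m,2].min()))
s=load('side10');cv2.imwrite('pics/s10c.png',cv2.resize(s['image'][90:230,180:400,::-1],None,fx=3,fy=3))"
```

```text
[0.52378371 0.28917659 0.09792693] 15.464033421995566
top -0.09 84 xmid -0.0136 0.0081 y -0.0858 -0.0700 zmax 0.1090 zmin 0.0870
top -0.07 93 xmid -0.0134 0.0074 y -0.0699 -0.0502 zmax 0.1082 zmin 0.0941
top -0.05 93 xmid -0.0135 0.0087 y -0.0499 -0.0302 zmax 0.1095 zmin 0.0918
top -0.03 99 xmid -0.0316 0.0086 y -0.0300 -0.0104 zmax 0.1294 zmin 0.0816
top -0.01 13 xmid -0.0293 -0.0042 y -0.0098 -0.0029 zmax 0.1295 zmin 0.0855
side -0.09 62 xmid -0.0131 0.0094 y -0.0879 -0.0715 zmax 0.1086 zmin 0.0847
side -0.07 35 xmid -0.0125 0.0037 y -0.0696 -0.0502 zmax 0.1079 zmin 0.0913
side -0.05 32 xmid -0.0122 0.0029 y -0.0494 -0.0313 zmax 0.1084 zmin 0.0900
side -0.03 97 xmid -0.0345 0.0330 y -0.0298 -0.0100 zmax 0.1300 zmin 0.0817
side -0.01 125 xmid -0.0268 0.0301 y -0.0100 0.0093 zmax 0.1300 zmin 0.0799
side 0.03 12 xmid -0.0139 -0.0080 y 0.0301 0.0495 zmax 0.1009 zmin 0.0866
side 0.05 35 xmid -0.0205 0.0042 y 0.0523 0.0697 zmax 0.1144 zmin 0.0742
side 0.07 28 xmid -0.0212 0.0065 y 0.0703 0.0866 zmax 0.1126 zmin 0.0766
```

View pics/s10c.png

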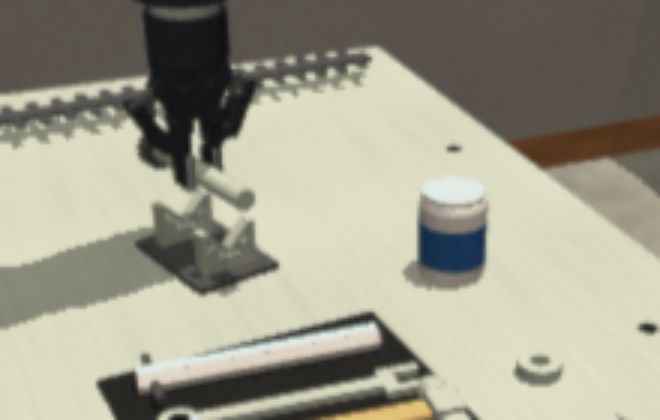

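>>> send_rows([
  [0.0025,0.0007,-0.015,0,0,0,0.0],
  [0.0025,0.0007,-0.03,0,0,0,0.0],
  [0.0025,0.0007,-0.04,0,0,0,0.0],
  [0.0025,0.0007,-0.044,0,0,0,0.0],
  [0.0025,0.0007,-0.046,0,0,0,0.0],
])

```text
time: 22.75
ee_pos: [0.5274, 0.2904, 0.0532]
tool_rot: [-1.902, -2.5, 0.001]
force: [-0.5, 0.3, -6.6]
opening: 0.0195
finger_force: 79.7
```

>>> send_rows([
  [0,0,-0.001,0,0,0,0.0],
  [0,0,-0.001,0,0,0,0.0],
])

```text
time: 22.95
ee_pos: [0.5276, 0.2906, 0.053]
tool_rot: [1.902, 2.5, 0.0]
force: [0.2, 0.1, -5.9]
opening: 0.0196
finger_force: 79.7
```

>>> send_rows([
  [-0.001,0,-0.001,0,0,0,0.0],
  [-0.001,0,-0.002,0,0,0,0.0],
  [-0.001,0,-0.002,0,0,0,0.0],
])

```text
time: 23.25
ee_pos: [0.5265, 0.2906, 0.0508]
tool_rot: [-1.902, -2.5, -0.0]
force: [-0.3, -0.2, -6.9]
opening: 0.0194
finger_force: 79.7
```

>>> send_rows([
  [0,0,-0.001,0,0,0,0.0],
  [0,0,-0.001,0,0,0,0.0],
])

```text
time: 23.45
ee_pos: [0.5265, 0.2905, 0.0497]
tool_rot: [-1.902, -2.5, 0.0]
force: [-0.2, -1.0, -6.0]
opening: 0.0194
finger_force: 79.8
```

>>> send_rows([
  [0,0,-0.001,0,0,0,0.0],
  [0,0,-0.001,0,0,0,0.0],
])

```text
time: 23.65
ee_pos: [0.5265, 0.2905, 0.0493]
tool_rot: [-1.902, -2.5, -0.0]
force: [-4.0, -1.3, 4.6]
opening: 0.0197
finger_force: 81.2
```

>>> send_rows([
  [0,0,-0.001,0,0,0,0.0],
  [0,0,-0.001,0,0,0,0.0],
])

```text
time: 23.85
ee_pos: [0.5266, 0.2906, 0.0491]
tool_rot: [-1.902, -2.5, -0.001]
force: [-8.3, -4.7, 22.6]
opening: 0.0194
finger_force: 83.2
```

>>> send_rows([
  [0,0,0.001,0,0,0,0.5],
  [0,0,0.001,0,0,0,0.5],
  [0,0,0.001,0,0,0,0.5],
  [0,0,0.001,0,0,0,0.5],
  [0,0,0.02,0,0,0,0.5],
])

```text
time: 24.35
ee_pos: [0.5256, 0.2901, 0.0662]
tool_rot: [-1.902, -2.499, 0.005]
force: [0.2, -0.2, 0.9]
opening: 0.0426
finger_force: 0.0
```

>>> send_rows([
  [0,0,0.04,0,0,0,0.5],
  [0,0,0.09,0,0,0,0.6],
  [0,-0.02,0.13,0,0,0.9,0.6],
  [0,-0.06,0.13,0,0,1.8,0.6],
  [0,-0.1,0.13,0,0,2.7,0.6],
])

```text
time: 24.85
ee_pos: [0.5265, 0.1898, 0.1988]
tool_rot: [1.523, 2.746, 0.002]
force: [0.1, -1.0, -0.1]
opening: 0.0515
finger_force: 0.0
```

>>> send_rows([
  [0,-0.04,0,0,0,1.3,0.6],
  [0,-0.08,0,0,0,2.6,0.6],
  [0,-0.12,0,0,0,3.9,0.6],
  [0,-0.16,0,0,0,5.2,0.6],
  [0,-0.2,0,0,0,6.5,0.6],
])

```text
time: 25.35
ee_pos: [0.5264, -0.0111, 0.1979]
tool_rot: [0.519, 3.098, -0.0]
force: [1.1, -0.8, -0.4]
opening: 0.0515
finger_force: 0.0
```

```bash
python3 -c "
from h import *
s=env.sense();R=cv2.Rodrigues(s['tool_rot'])[0];print(s['ee_pos'],np.degrees(np.arctan2(R[1,1],R[0,1])))
for t in ('top','side'):
  s=snap(t,t+'11');C=cloud(s).reshape(-1,3);c=np.array([.5247,.2897]);a=np.radians(15.4)
  ok=np.isfinite(C[:,0])&(abs(C[:,2]-.06)<.013);q=C[ok];l=(q[:,:2]-c)@np.array([[np.cos(a),-np.sin(a)],[np.sin(a),np.cos(a)]])
  k=(abs(l[:,0])<.035)&(abs(l[:,1])<.13);l=l[k];q=q[k]
  for lo in np.arange(-.11,.11,.02):
    m=(l[:,1]>=lo)&(l[:,1]<lo+.02)
    if m.sum()>3: print(t,'%.2f'%lo,m.sum(),'x %.4f %.4f'%(l[m,0].min(),l[m,0].max()),'y %.4f %.4f'%(l[m,1].min(),l[m,1].max()),'zmax %.4f'%(q[m,2].max()))
s=load('top11');a=s['image'][170:330,160:420,::-1];cv2.imwrite('pics/t11c.png',cv2.resize(a,None,fx=3,fy=3))"
```

```text
[ 0.52637101 -0.01105783  0.1978514 ] 70.99056032092994
top -0.09 66 x -0.0102 0.0110 y -0.0849 -0.0701 zmax 0.0604
top -0.07 81 x -0.0109 0.0104 y -0.0699 -0.0502 zmax 0.0582
top -0.05 149 x -0.0304 0.0294 y -0.0497 -0.0304 zmax 0.0579
top -0.03 83 x -0.0108 0.0105 y -0.0299 -0.0101 zmax 0.0590
top -0.01 82 x -0.0108 0.0105 y -0.0099 0.0090 zmax 0.0605
top 0.01 70 x -0.0082 0.0099 y 0.0101 0.0296 zmax 0.0604
top 0.03 157 x -0.0286 0.0306 y 0.0301 0.0498 zmax 0.0602
top 0.05 124 x -0.0183 0.0206 y 0.0500 0.0700 zmax 0.0675
top 0.07 115 x -0.0184 0.0204 y 0.0701 0.0894 zmax 0.0681
side -0.09 30 x -0.0107 0.0068 y -0.0879 -0.0706 zmax 0.0569
side -0.07 27 x -0.0113 0.0082 y -0.0689 -0.0506 zmax 0.0568
side -0.05 53 x -0.0310 0.0313 y -0.0495 -0.0302 zmax 0.0575
side -0.03 23 x -0.0275 0.0077 y -0.0300 -0.0105 zmax 0.0568
side -0.01 24 x -0.0099 0.0077 y -0.0099 0.0098 zmax 0.0569
side 0.01 24 x -0.0093 0.0077 y 0.0103 0.0299 zmax 0.0568
side 0.03 49 x -0.0298 0.0309 y 0.0302 0.0500 zmax 0.0571
side 0.05 51 x -0.0210 0.0156 y 0.0505 0.0697 zmax 0.0655
side 0.07 36 x -0.0198 0.0215 y 0.0701 0.0887 zmax 0.0678
```

View pics/t11c.png

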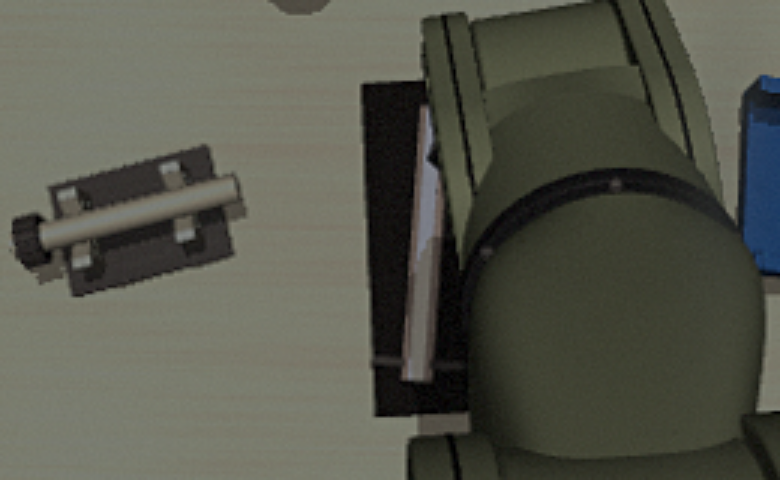

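>>> send_rows([
  [0.01,-0.02,-0.03,0,0,0.9,0.6],
  [0.02,-0.04,-0.06,0,0,1.8,0.6],
  [0.026,-0.053,-0.09,0,0,2.53,0.6],
  [0.026,-0.053,-0.11,0,0,2.53,0.6],
  [0.026,-0.053,-0.12,0,0,2.53,0.6],
], squeeze=60)

```text
time: 25.95
ee_pos: [0.5519, -0.0624, 0.0761]
tool_rot: [-0.116, -3.137, -0.0]
force: [-0.2, -0.2, 0.5]
opening: 0.0516
finger_force: 0.0
```

```bash
python3 -c "
from h import *
s=env.sense();R=cv2.Rodrigues(s['tool_rot'])[0];print(s['ee_pos'],np.degrees(np.arctan2(R[1,1],R[0,1])))"
```

```text
[ 0.55194137 -0.06235702  0.0760894 ] 85.77589933898263
```

>>> send_rows([
  [0,0,-0.02,0,0,0.04,0.6],
  [0,0,-0.035,0,0,0.04,0.6],
  [0,0,-0.045,0,0,0.04,0.6],
  [0,0,-0.0475,0,0,0.04,0.6],
  [0,0,-0.0475,0,0,0.04,0.6],
])

```text
time: 26.45
ee_pos: [0.5526, -0.0624, 0.0304]
tool_rot: [0.107, 3.14, -0.0]
force: [0.1, -0.4, -0.2]
opening: 0.0516
finger_force: 0.0
```

```bash
python3 -c "
from h import *
s=env.sense();R=cv2.Rodrigues(s['tool_rot'])[0];print(s['ee_pos'],np.degrees(np.arctan2(R[1,1],R[0,1])))"
```

```text
[ 0.55256938 -0.06236426  0.03043524] 86.08027585904897
```

>>> send_rows([
  [0,-0.0018,0,0,0,0,0.6],
  [0,-0.0018,0,0,0,0,0.3],
  [0,-0.0018,0,0,0,0,0],
  [0,-0.0018,0,0,0,0,0],
  [0,-0.0018,0,0,0,0,0],
])

```text
time: 26.95
ee_pos: [0.5527, -0.0643, 0.0309]
tool_rot: [0.108, 3.139, -0.0]
force: [-2.8, -0.7, 9.2]
opening: 0.0205
finger_force: 60.1
```

>>> send_rows([
  [0,0,0,0,0,0,0],
  [0,0,0.02,0,0,0,0],
  [0,0,0.06,0,0,0,0],
  [0,0,0.1,0,0,0,0],
  [0,0,0.124,0,0,0,0],
])

```text
time: 27.45
ee_pos: [0.5528, -0.0643, 0.157]
tool_rot: [0.107, 3.138, -0.0]
force: [-0.8, -0.2, -4.8]
opening: 0.0207
finger_force: 59.9
```

>>> send_rows([
  [0.004,-0.035,0,0,0,0,0],
  [0.01,-0.08,0,0,0,0,0],
  [0.016,-0.12,0,0,0,0,0],
  [0.022,-0.16,0,0,0,0,0],
  [0.0252,-0.2,0,0,0,0,0],
])

```text
time: 27.95
ee_pos: [0.5776, -0.2659, 0.1542]
tool_rot: [-0.107, -3.14, -0.0]
force: [0.3, 0.8, -3.7]
opening: 0.0209
finger_force: 59.8
```

>>> send_rows([
  [0,-0.04,0,0,0,0,0],
  [0,-0.07,0,0,0,0,0],
  [0,-0.084,0,0,0,0,0],
  [0,-0.084,-0.02,0,0,0,0],
  [0,-0.084,-0.04,0,0,0,0],
])

```text
time: 28.45
ee_pos: [0.5774, -0.3487, 0.1137]
tool_rot: [0.109, 3.14, -0.0]
force: [1.0, 0.3, -3.6]
opening: 0.0206
finger_force: 59.9
```

>>> send_rows([
  [0,0,-0.005,0,0,0,0],
  [0,0,-0.01,0,0,0,0],
  [0,0,-0.01,0,0,0,0],
])

```text
time: 28.75
ee_pos: [0.5777, -0.3482, 0.1044]
tool_rot: [-0.107, -3.14, 0.0]
force: [0.3, 1.0, -2.9]
opening: 0.0209
finger_force: 59.7
```

```bash
cat > st.py <<'E'
from h import *
s=env.sense();R=cv2.Rodrigues(s['tool_rot'])[0];print(s['ee_pos'],np.degrees(np.arctan2(R[1,1],R[0,1])),s['opening'])
E
python3 st.py; python3 -c "
from h import *
s=snap('side','side12');cv2.imwrite('pics/s12c.png',cv2.resize(s['image'][130:360,200:460,::-1],None,fx=2.5,fy=2.5))"
```

```text
[ 0.57773261 -0.34820051  0.10439742] 86.091981258756 0.020879290012460233
```

View pics/s12c.png

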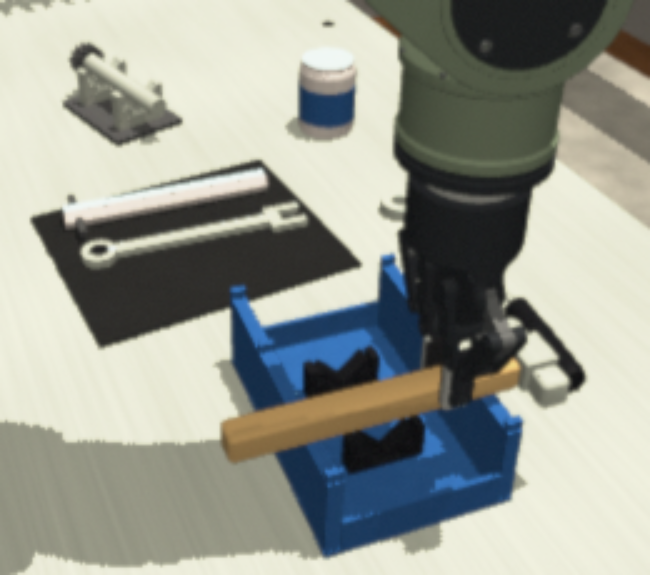

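>>> send_rows([
  [0,0,-0.004,0,0,0,0],
  [0,0,-0.007,0,0,0,0],
  [0,0,-0.009,0,0,0,0],
  [0,0,-0.01,0,0,0,0],
  [0,0,-0.01,0,0,0,0],
])

```text
time: 29.3
ee_pos: [0.5777, -0.3482, 0.0949]
tool_rot: [0.107, 3.14, -0.0]
force: [-4.8, 3.0, 7.0]
opening: 0.0205
finger_force: 61.2
```

>>> send_rows([
  [0,0,0,0,0,0,0.55],
  [0,0,0,0,0,0,0.55],
  [0,0,0,0,0,0,0.55],
  [0,0,0.03,0,0,0,0.55],
  [0,0,0.07,0,0,0,0.55],
])

```text
time: 29.8
ee_pos: [0.577, -0.3479, 0.1637]
tool_rot: [-0.107, -3.137, -0.002]
force: [0.9, -0.9, 0.1]
opening: 0.0465
finger_force: 0.0
```

>>> send_rows([
  [-0.01,0.035,0,0,0,0,0.6],
  [-0.02,0.08,0,0,0,0,0.6],
  [-0.03,0.12,0,0,0,0,0.6],
  [-0.04,0.16,0,0,0,0,0.6],
  [-0.05,0.2,0,0,0,0,0.6],
])

```text
time: 30.3
ee_pos: [0.5272, -0.1468, 0.1645]
tool_rot: [0.108, 3.139, -0.0]
force: [1.4, 0.4, 0.2]
opening: 0.0509
finger_force: 0.0
```

>>> send_rows([
  [-0.005,0.04,-0.01,0,0,0,0.6],
  [-0.01,0.085,-0.03,0,0,0,0.6],
  [-0.014,0.13,-0.06,0,0,0,0.6],
  [-0.014,0.149,-0.085,0,0,0,0.6],
  [-0.014,0.149,-0.11,0,0,0,0.6],
])

```text
time: 30.8
ee_pos: [0.5137, 0.0046, 0.0533]
tool_rot: [0.1, 3.139, 0.003]
force: [0.4, -1.7, -0.4]
opening: 0.0511
finger_force: 0.0
```

>>> send_rows([
  [0,0,0,0,0,0,0.6],
  [0,0,0,0,0,0,0.6],
])

```text
time: 31.0
ee_pos: [0.5138, 0.0003, 0.0548]
tool_rot: [-0.108, -3.14, 0.001]
force: [0.1, -0.4, 0.1]
opening: 0.0515
finger_force: 0.0
```

```bash
python3 st.py; python3 -c "
from h import *
s=snap('top','top13');C=cloud(s);p=C[170:300,470:515].reshape(-1,3);p=p[p[:,2]>.083];print('ham x',p[:,0].min(),p[:,0].max());m=p[(p[:,0]>.5)&(p[:,0]<.59)];k=np.polyfit(m[:,0],m[:,1],1);print(np.degrees(k[0]),np.polyval(k,[.53,.552,.577]),np.median(m[:,2]))"
```

```text
[5.13817792e-01 2.94028606e-04 5.48312872e-02] 86.05458626889042 0.051511186482883775
ham x 0.4202779013582324 0.658189475299218
-4.8689430484939775 [-0.34470777 -0.34657731 -0.34870179] 0.09130669661074381
```

>>> send_rows([
  [0,0.0005,-0.015,0,0,0,0.6],
  [0,0.0005,-0.0255,0,0,0,0.6],
  [0,0.0005,-0.0255,0,0,0,0.6],
  [0,0.0005,-0.0255,0,0,0,0.2],
  [0,0.0005,-0.0255,0,0,0,0],
])

```text
time: 31.55
ee_pos: [0.514, 0.0011, 0.0294]
tool_rot: [0.108, 3.139, -0.0]
force: [-0.6, 0.2, 0.3]
opening: 0.0232
finger_force: 0.0
```

>>> send_rows([
  [0,0,0,0,0,0,0],
  [0,0,0,0,0,0,0],
  [0,0,0,0,0,0,0],
  [0,0,0,0,0,0,0],
])

```text
time: 31.95
ee_pos: [0.514, 0.0012, 0.0295]
tool_rot: [0.107, 3.139, -0.0]
force: [-2.2, -0.3, 11.3]
opening: 0.0116
finger_force: 58.7
```

>>> send_rows([
  [0,0,0.01,0,0,0,0],
  [0,0,0.04,0,0,0,0],
  [0,0,0.08,0,0,0,0],
  [0,0,0.11,0,0,0,0],
  [0,0,0.124,0,0,0,0],
])

```text
time: 32.45
ee_pos: [0.5142, 0.0012, 0.156]
tool_rot: [0.107, 3.137, 0.0]
force: [-0.8, 0.1, -1.6]
opening: 0.0119
finger_force: 59.2
```

>>> send_rows([
  [0.004,-0.035,0,0,0,0,0],
  [0.008,-0.08,0,0,0,0,0],
  [0.012,-0.12,0,0,0,0,0],
  [0.016,-0.16,0,0,0,0,0],
  [0.0173,-0.2,0,0,0,0,0],
])

```text
time: 32.95
ee_pos: [0.5309, -0.2005, 0.1536]
tool_rot: [0.107, 3.139, -0.0]
force: [-0.2, 0.5, -1.7]
opening: 0.0114
finger_force: 59.2
```

>>> send_rows([
  [0,-0.04,0,0,0,0,0],
  [0,-0.07,0,0,0,0,0],
  [0,-0.078,0,0,0,0,0],
  [0,-0.078,-0.02,0,0,0,0],
  [0,-0.078,-0.04,0,0,0,0],
])

```text
time: 33.45
ee_pos: [0.531, -0.2767, 0.1131]
tool_rot: [0.108, 3.139, -0.0]
force: [0.8, 0.3, -1.1]
opening: 0.0113
finger_force: 59.2
```

>>> send_rows([
  [0,0,-0.005,0,0,0,0],
  [0,0,-0.01,0,0,0,0],
  [0,0,-0.01,0,0,0,0],
])

```text
time: 33.75
ee_pos: [0.5311, -0.2765, 0.1031]
tool_rot: [0.107, 3.14, -0.0]
force: [0.1, 0.6, -0.6]
opening: 0.0114
finger_force: 59.2
```

```bash
python3 st.py
```

```text
[ 0.53112653 -0.27653098  0.10313856] 86.10428358153587 0.011356956186264547
```

>>> send_rows([
  [0,0,-0.004,0,0,0,0],
  [0,0,-0.007,0,0,0,0],
  [0,0,-0.009,0,0,0,0],
  [0,0,-0.01,0,0,0,0],
  [0,0,-0.01,0,0,0,0],
])

```text
time: 34.25
ee_pos: [0.531, -0.2768, 0.0935]
tool_rot: [0.107, 3.139, -0.001]
force: [-4.9, 2.2, 12.6]
opening: 0.0117
finger_force: 60.9
```

>>> send_rows([
  [0,0,0,0,0,0,0.5],
  [0,0,0,0,0,0,0.5],
  [0,0,0,0,0,0,0.5],
  [0,0,0.03,0,0,0,0.5],
  [0,0,0.07,0,0,0,0.5],
])

```text
time: 34.75
ee_pos: [0.5303, -0.2764, 0.1623]
tool_rot: [-0.107, -3.137, -0.002]
force: [0.7, 0.3, 0.3]
opening: 0.0429
finger_force: 0.0
```

>>> send_rows([
  [-0.004,0.035,0,0,0,0,0.6],
  [-0.008,0.08,0,0,0,0,0.6],
  [-0.012,0.12,0,0,0,0,0.6],
  [-0.016,0.16,0,0,0,0,0.6],
  [-0.02,0.2,0,0,0,0,0.6],
])

```text
time: 35.25
ee_pos: [0.5107, -0.0753, 0.1629]
tool_rot: [0.108, 3.139, -0.0]
force: [2.1, 0.8, -0.0]
opening: 0.0512
finger_force: 0.0
```

>>> send_rows([
  [0,0.04,-0.01,0,0,0,0.6],
  [0,0.085,-0.03,0,0,0,0.6],
  [0,0.13,-0.06,0,0,0,0.6],
  [0,0.145,-0.085,0,0,0,0.6],
  [0,0.145,-0.108,0,0,0,0.6],
])

```text
time: 35.75
ee_pos: [0.5107, 0.0717, 0.0535]
tool_rot: [-0.1, -3.14, -0.002]
force: [2.0, 0.5, 0.0]
opening: 0.051
finger_force: 0.0
```

>>> send_rows([
  [0,0,0,0,0,0,0.6],
  [0,0,0,0,0,0,0.6],
])

```text
time: 35.95
ee_pos: [0.5111, 0.0678, 0.0553]
tool_rot: [-0.108, -3.14, 0.001]
force: [0.7, -0.6, -0.5]
opening: 0.0516
finger_force: 0.0
```

```bash
python3 st.py; python3 -c "
from h import *
s=snap('top','top14');C=cloud(s);p=C[180:295,447:469].reshape(-1,3);p=p[p[:,2]>.074];print('span x',p[:,0].min(),p[:,0].max());m=p[(p[:,0]>.5)&(p[:,0]<.59)];k=np.polyfit(m[:,0],m[:,1],1);print(np.degrees(k[0]),np.polyval(k,[.53,.552,.577]),np.median(m[:,2]))"
```

```text
[0.51106575 0.06784411 0.05525447] 86.05959495723297 0.051562996316019835
span x 0.42483617897715353 0.6452627018317221
-4.211608963940612 [-0.27767584 -0.27929298 -0.28113064] 0.07943110315930148
```

>>> send_rows([
  [0,0,-0.015,0,0,0,0.6],
  [0,0,-0.0262,0,0,0,0.6],
  [0,0,-0.0262,0,0,0,0.6],
  [0,0,-0.0262,0,0,0,0.3],
  [0,0,-0.0262,0,0,0,0],
])

```text
time: 36.5
ee_pos: [0.5113, 0.0682, 0.0292]
tool_rot: [0.108, 3.139, 0.0]
force: [-0.4, -2.6, 3.5]
opening: 0.0227
finger_force: 2.7
```

>>> send_rows([
  [0,0,0,0,0,0,0],
  [0,0,0,0,0,0,0],
  [0,0,0,0,0,0,0],
  [0,0,0,0,0,0,0],
])

```text
time: 36.9
ee_pos: [0.5113, 0.0682, 0.0294]
tool_rot: [0.107, 3.139, -0.0]
force: [-0.8, 0.2, 9.7]
opening: 0.0209
finger_force: 60.1
```

>>> send_rows([
  [0,0,0.01,0,0,0,0],
  [0,0,0.04,0,0,0,0],
  [0,0,0.08,0,0,0,0],
  [0,0,0.11,0,0,0,0],
  [0,0,0.124,0,0,0,0],
])

```text
time: 37.4
ee_pos: [0.5115, 0.0682, 0.1559]
tool_rot: [0.108, 3.137, 0.001]
force: [0.9, -0.1, -3.5]
opening: 0.0211
finger_force: 59.3
```

>>> send_rows([
  [0.006,-0.035,0,0,0,0,0],
  [0.012,-0.08,0,0,0,0,0],
  [0.018,-0.12,0,0,0,0,0],
  [0.024,-0.16,0,0,0,0,0],
  [0.028,-0.2,0,0,0,0,0],
])

```text
time: 37.9
ee_pos: [0.539, -0.1335, 0.1535]
tool_rot: [0.107, 3.139, -0.0]
force: [-0.3, 0.8, -3.1]
opening: 0.0207
finger_force: 59.3
```

>>> send_rows([
  [0,-0.04,0,0,0,0,0],
  [0,-0.075,0,0,0,0,0],
  [0,-0.085,0,0,0,0,0],
  [0,-0.085,-0.02,0,0,0,0],
  [0,-0.085,-0.04,0,0,0,0],
])

```text
time: 38.4
ee_pos: [0.5391, -0.2168, 0.113]
tool_rot: [0.108, 3.139, -0.0]
force: [0.7, 0.3, -2.4]
opening: 0.0211
finger_force: 59.4
```

>>> send_rows([
  [0,0,-0.005,0,0,0,0],
  [0,0,-0.01,0,0,0,0],
  [0,0,-0.01,0,0,0,0],
])

```text
time: 38.7
ee_pos: [0.5391, -0.2165, 0.103]
tool_rot: [0.107, 3.14, -0.0]
force: [0.3, -0.1, -1.7]
opening: 0.0211
finger_force: 59.3
```

```bash
python3 st.py
```

```text
[ 0.53910998 -0.21650897  0.1029502 ] 86.1028159239817 0.02107311312197873
```

>>> send_rows([
  [0,0,-0.004,0,0,0,0],
  [0,0,-0.007,0,0,0,0],
  [0,0,-0.009,0,0,0,0],
  [0,0,-0.01,0,0,0,0],
  [0,0,-0.01,0,0,0,0],
])

```text
time: 39.2
ee_pos: [0.539, -0.2168, 0.0935]
tool_rot: [0.107, 3.139, -0.001]
force: [-5.7, 0.9, 15.9]
opening: 0.021
finger_force: 61.5
```

>>> send_rows([
  [0,0,0,0,0,0,0.5],
  [0,0,0,0,0,0,0.5],
  [0,0,0,0,0,0,0.5],
  [0,0,0.03,0,0,0,0.5],
  [0,0,0.07,0,0,0,0.5],
])

```text
time: 39.7
ee_pos: [0.5383, -0.2164, 0.1622]
tool_rot: [-0.107, -3.137, -0.001]
force: [0.0, -0.2, -0.3]
opening: 0.0428
finger_force: 0.0
```

>>> send_rows([
  [0,0.02,0.04,0,0,0,0.5],
  [-0.01,0.06,0.06,0,0,0,0.5],
  [-0.02,0.1,0.06,0,0,0,0.5],
  [-0.03,0.14,0.06,0,0,0,0.5],
  [-0.04,0.18,0.06,0,0,0,0.5],
])

```text
time: 40.2
ee_pos: [0.4984, -0.0354, 0.2228]
tool_rot: [0.108, 3.139, -0.0]
force: [1.2, 0.6, 0.7]
opening: 0.0426
finger_force: 0.0
```

>>> send_rows([
  [0,0.02,0,0,0,0,0.5],
  [0,0.04,0,0,0,0,0.5],
  [0,0.04,0,0,0,0,0.5],
  [0,0.04,0,0,0,0,0.5],
])

```text
time: 40.6
ee_pos: [0.499, 0.0031, 0.2226]
tool_rot: [-0.107, -3.14, 0.001]
force: [-0.4, -0.3, 0.3]
opening: 0.043
finger_force: 0.0
```

```bash
python3 -c "
from h import *
s=snap('top','top15');cv2.imwrite('pics/t15c.png',cv2.resize(s['image'][120:310,160:540,::-1],None,fx=2.1,fy=2.1))"; sed -i "s/'top0'/'top15'/" fit.py; python3 fit.py
```

```text
box yaw deg -3.56 y at .53,.552,.577 [-0.2169 -0.2183 -0.2198] x ext 0.4333771541328433 0.6435315547197468 zmid 0.08847486307254784
span yaw deg -4.25 y at .53,.552,.577 [-0.2777 -0.2793 -0.2812] x ext 0.42484539065110627 0.6455397725090836 zmid 0.07930554283457468
ham yaw deg -4.84 y at .53,.552,.577 [-0.3447 -0.3465 -0.3486] x ext 0.4202753505848033 0.6574853247354759 zmid 0.09135514655356218
```

View pics/t15c.png

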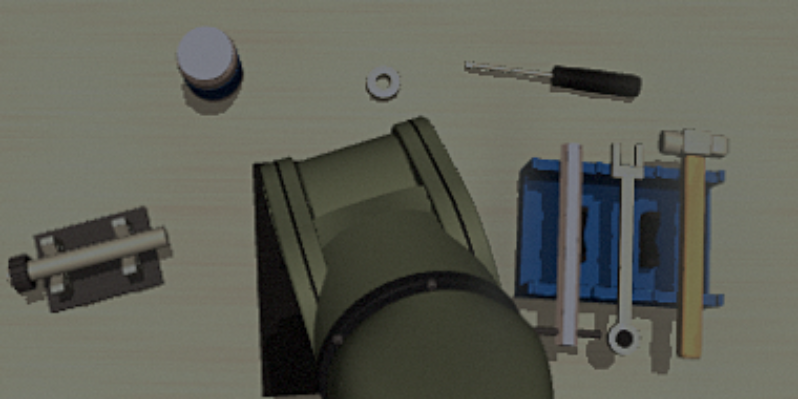

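All three tools are back within about 2 mm, the shaft is seated at (95,255), and the bystanders haven't moved.

```bash
python3 -c "
from workcell import env
print(env.job_done())"
```

```text
the job is handed in; nothing more can be done
None
```

The job is handed in at about 41 s of the 136 s allowed: the shaft lies seated and centred in the V-blocks, all three tools are back in their bays within about 2 mm of where they started, and the tin, bearing and screwdriver were left alone (the hand-in call gave no verdict).

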